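# Slide a loaded parts tray across the gap between two bench decks

### The job

First pick the wooden hand plane out of the fenced lane on the grey landing and lay it flat on the landing's open side shelf, beyond the lane's fence. Then slide the long wooden tray, end first and without lifting it, from the plywood riser straight across the gap into the lane until its end is up against the end stop. Keep the tray level so it never sags into the gap, keep the dark heel block lying in it, and leave the glue bottle and the tin where they stand.

Things in the scene. Friction and masses are not known exactly. Their poses are not given: they have to be found in the camera images.
- riser: Fixed plywood deck where the tray starts, top surface 50 mm above its origin (origin on the bench). In its frame the deck spans x -140 to +245 mm and y -145 to +145 mm; the edge at y = -145 mm faces the gap. It is turned a little from one start to the next.
- landing: Fixed grey deck across the gap, parallel to the riser, top 50 mm above its origin (on the bench, under the lane's centre line). In its frame it spans x -100 to +260, y -125 to +125 mm; the edge y = +125 faces the gap (65 to 80 mm wide, open down to the bench). The lane runs along y about x = 0, 126 mm clear, between wooden fences 14 mm high, 12 mm thick, y = +90 to -115.
- stop (a point): Foot of the lane's end stop, on the deck, mid-lane: the stop's face towards the riser, 30 mm high, at y = -110 mm in the landing's frame. Axes as the landing's. At the other end (y = +90 to +121 mm) the fences flare outwards to x = +-82 mm.
- shelf (a point): Centre of the side shelf's surface: the open part of the landing's deck beyond the fence, from x = +75 to +260 mm and all its length in the landing's frame. Axes as the landing's.
- tray: Loose shallow wooden tray, 90 mm (its x) by 200 mm (its y) by 34 mm high, on two 10 mm round runners, about 0.32 kg; origin at the centre of its underside. Outside walls from 5 to 34 mm above the deck. End rims 24 mm thick, side rims 8 mm; pocket 74 by 152 mm, floor 15 mm up. -y points to the landing to within 0.5 rad at the start. Both ends are alike.
- heel_mid (a point): Middle (20 mm up) of the loose dark neck-heel block that lies in the tray's pocket: 60 mm (x) by 90 mm (y), 25 mm high with a step to 43 mm on its +y half; 0.22 kg. It can slide in the pocket.
- plane_mid (a point): Centre of the body of a small wooden hand plane lying in the lane: body 44 mm wide (x), 130 mm long (y), 42 mm high, this point 21 mm above its sole; its blade and wedge stand up to 70 mm above the sole near the middle. 0.32 kg. Its length is within 0.4 rad of the lane's direction.
- glue: Bystander: white glue bottle, 60 mm diameter, 150 mm high, standing on the outer part of the side shelf; origin at the centre of its underside.
- tin: Bystander: closed round tin, 56 mm diameter, 55 mm high, standing on the riser beside the tray's way; origin at the centre of its underside.
There are look-alikes about, which are no part of the job. What is shaped like the part that bears plane_mid but pink or turquoise is not meant. What is shaped like the tray but turquoise is not meant.

How it is judged:
On the way, in this order (a step that is already met when the one before it is completed fails the run):
1. the plane lies flat on the landing's side shelf, the tray still on the riser (x of plane_mid in the frame of landing between 0.09 and 0.255 m and y of plane_mid in the frame of landing between -0.12 and 0.12 m and z of plane_mid in the frame of landing between 0.066 and 0.075 m and angle between plane_mid's own z axis and vertical below 0.1 rad and y of tray in the frame of landing above 0.2 m), for 0.2 s.
2. the tray spans the gap, level, end first (y of tray in the frame of landing below 0.16 m and angle between tray's own z axis and vertical below 0.08 rad and angle between the y axis of tray and the y axis of landing, either way round below 0.4 rad), for 0.1 s.
At the end, for the whole second after the job is handed in: The tray rests flat and still in the lane, its end within 10 mm of the end stop and its length within 0.12 rad of the lane; the heel block lies flat in its pocket; the plane lies flat on the side shelf, its centre at least 15 mm beyond the fence and on the deck (y of tray in the frame of landing between -0.02 and 0 m and x of tray in the frame of landing between -0.025 and 0.025 m and angle between the y axis of tray and the y axis of landing, either way round below 0.12 rad and angle between tray's own z axis and vertical below 0.05 rad and z of tray in the frame of landing below 0.055 m and linear speed of tray below 0.01 m/s and z of heel_mid in the frame of tray between 0.03 and 0.042 m and angle between each of heel_mid, plane_mid's own z axis and vertical below 0.1 rad and x of plane_mid in the frame of landing between 0.09 and 0.255 m and y of plane_mid in the frame of landing between -0.12 and 0.12 m and z of plane_mid in the frame of landing between 0.066 and 0.075 m); the robot touches nothing.
It fails at once if the tray sags or tips more than 0.08 rad (angle between tray's own z axis and vertical above 0.08 rad).
It fails at once if the tray is lifted more than 12 mm off the decks (z of tray in the frame of riser above 0.062 m).
It fails at once if the heel block leaves the tray or tips (z of heel_mid in the frame of tray above 0.05 m or angle between heel_mid's own z axis and vertical above 0.3 rad).
It fails at once if a bystander is moved more than 25 mm (distance of any of glue, tin from where it was at the start of the episode above 0.025 m).
It also fails if it takes over 70 s, if anything falls off the work surface, if the arm or the gripper's body presses on something with over 40 N, if the wrist force passes 120 N, or if a joint passes its speed limit or range.

### The arm

A 7-joint arm with a two-finger parallel gripper is mounted at the origin on the work surface. World frame = base frame: x ahead of the robot, y to its left, z up, the work surface at z = 0. Lengths are in m, angles in rad, forces in N, time in s.
With the tool pointing down it reaches from about 0.425 to 1.025 m from the base axis. Payload 9.4 kg.
Tool frame: the origin (TCP) lies midway between the tips of the shut fingers; the grasp point (between the pads) lies 19 mm behind it (arm.grip_point_offset is the distance from the TCP to the grasp point, in m); z points along the fingers, y is the line along which they close (so a half turn about z gives the same grasp; the last joint's range is limited). The gripper opens to 85 mm and grips with 20 to 120 N. Pads are 22 mm wide; open, the fingers measure 114 mm over their backs; the gripper's body (76 mm by 85 mm) begins 54 mm behind the grasp point. The pads swing forward as they close: fully open they stand 13 mm farther back than shut.
Start: joints at [-1.314, 0.599, -0.003, 1.599, 0.002, 0.943, -0.08], TCP at [0.238, 0.685, 0.231] pointing down, gripper open.
Joint ranges: [-2.57, 2.57], [-0.35, 1.97], [-1.29, 1.29], [0.11, 2.56], [-1.05, 4.19], [0.11, 1.86], [-2.63, 2.63]. Speed limits (rad/s): [2.22, 2.22, 3.01, 3.01, 3.14, 3.14, 3.14].

### API

Orientations are given as a rotation vector (axis times angle).
In Python, from bench import arm gives the robot as it stands.
- The arm moves only by the tool arm_command, never from a script. Its argument "commands" is one flat list of numbers, 7 for each row, row after row: the finger opening in cm, from 0 to 8.54, then the shift along the tool's x, y, z in cm, then the turn, a rotation vector about the tool's x, y, z in rad. A call has 1 to 12 rows; each row is the pose to reach, as a shift and turn from the pose commanded when the call began, along the tool's axes at that moment; what a row does not reach only later rows make up. A row lasts 1/10 s, in which the tool goes at most 50 mm and 8.59 degrees, less where a joint would pass 70% of its speed; a pose out of reach is approached as far as the arm can. A call with a gripper value outside its range is refused whole. The fingers move at their own pace and stop on an object; "grip_force" is the grip in N (left out, the last holds). Time passes only in rows, so rows that repeat a pose let the fingers close. It gives the time, the measured TCP pose, the force, the opening and the grip force at its end, in the units of the state.
- arm.observe(): the state, without advancing time (a new reading comes with each control period).
- arm.get_image(name): name is "scene" or "side" or "wrist"; returns (picture, depth): 400x640x3 uint8, red, green, blue; 400x640 float32, m along the optical axis (not along the pixel's ray), 0 where there is no reading.
- arm.calibration(name): a dict with "fov_y" (degrees; the focal length in pixels is half the picture's height over the tangent of half this angle, whatever the lens; pixels are square), "cx", "cy" (the principal point, pixels), "k1" (the pictures are not rectified: a ray, as slopes to the right and down, at radius r is drawn at 1 + k1 r^2 times it, then the intrinsics apply), "eye" and "rotation" of the camera in the world. Camera axes: x right, y down, z forward; pixel columns grow to the right and rows downward; lengths in m; the calibration is good to about 2 mm. A picture is of the moment at which its call begins: read the wrist's pose just before it. calibration takes no time and is no camera call; for the wrist camera it gives the pose at the moment of the call.
- arm.finish_job(): hands the job in; it is judged then, once.
The state is a dict: "time_s": time; "joints": joint angles; "qd": joint speeds; "effort": joint torques, N m; "position": TCP position; "orientation": TCP orientation; "wrist_force": force on the tool from outside, world axes, zero at the start; "torque": the same for the moment, N m; "opening": opening from 0.0 (shut) to 1.0 (fully open); "finger_force": force on a finger pad.
Only numpy, scipy, OpenCV 4.12 (cv2) and the standard library are available. Lean on these libraries where they do the work, as an engineer would, in place of code of your own. Each camera call takes 0.05 s, during which the arm holds its last target. There are 200 camera calls.

## Working session

There is one attempt and no reset: what is moved stays moved. The work goes in short steps, Python scripts to look and compute and a tool call to move; the robot and the scene stay as the last step left them, time stands still between calls to the robot, and variables do not carry over. Pictures are saved under pics/ and viewed, at most 10 in all, crops included, and the job is handed in when it is done.

Besides the shell and the picture viewer there is one more tool, called after "Request:" as a command line: name --argument value ..., lists and objects as JSON in quotes. arm_command: Moves the arm, as the interface text tells. Its arguments: {"type":"object","properties":{"commands":{"type":"array"},"grip_force":{"type":"number"}},"required":["commands"]}

```bash
mkdir -p pics; ls; cat > h.py <<'E'
import numpy as np, cv2
from bench import arm
from scipy.spatial.transform import Rotation as R
def cam(n):
    c=arm.calibration(n); f=200/np.tan(np.radians(c["fov_y"])/2); return c,f
def rotm(c):
    r=np.array(c["rotation"],float); return r if r.shape==(3,3) else R.from_rotvec(r).as_matrix()
def slopes(c,f,uv):
    d=(np.atleast_2d(uv).astype(float)-[c["cx"],c["cy"]])/f; s=d.copy()
    for _ in range(20): s=d/(1+c["k1"]*(s**2).sum(1,keepdims=True))
    return s
def onplane(c,f,uv,z):
    s=slopes(c,f,uv); r=np.c_[s,np.ones(len(s))]@rotm(c).T; e=np.array(c["eye"])
    return e+r*((z-e[2])/r[:,2:])
def bydepth(c,f,uv,d):
    s=slopes(c,f,uv); return np.array(c["eye"])+(np.c_[s,np.ones(len(s))]*np.array(d).reshape(-1,1))@rotm(c).T
def shot(n):
    c,f=cam(n); im,d=arm.get_image(n); return c,f,im,d
def cloud(c,f,d):
    v,u=np.mgrid[0:400,0:640]; P=bydepth(c,f,np.c_[u.ravel(),v.ravel()],d.ravel()).reshape(400,640,3); P[d==0]=np.nan; return P
def save(n,im): cv2.imwrite("pics/"+n+".png",im[:,:,::-1])
E
python3 - <<'E'
from h import *
for n in ("scene","side"):
    c,f,im,d=shot(n); save(n+"0",im); np.savez(n+"0.npz",im=im,d=d); print(n,c,f)
print(arm.observe())
E
```

```text
pics
scene {'fov_y': 44.62850256800655, 'cx': 319.7157825433016, 'cy': 202.90194048126924, 'k1': 0.0003264995882171604, 'eye': array([ 1.19578139, -0.12445888,  1.01471977]), 'rotation': array([-2.09536032, -1.52514768,  0.4829298 ])} 487.3051059474254
side {'fov_y': 53.15301037520898, 'cx': 320.84909240408865, 'cy': 193.57740177543477, 'k1': -0.07961840942671188, 'eye': array([ 0.03436834, -0.72809236,  0.84927055]), 'rotation': array([-2.17448642,  0.61261738, -0.30199395])} 399.80016969732253
{'time_s': 0.1, 'joints': array([-1.31372934,  0.60005975, -0.00249633,  1.60005512,  0.0018271 ,
        0.94288474, -0.07976601]), 'qd': array([-9.52946255e-05, -4.38635634e-03,  1.08951381e-03, -3.15575044e-03,
       -8.80260332e-05,  4.25762885e-04, -9.53248209e-04]), 'effort': array([ 4.07600775e-03, -7.77989745e+01,  1.56960804e+00, -2.58625978e+01,
        1.26489066e-02,  5.55341292e-03,  2.75692139e-05]), 'position': array([0.23742268, 0.68457973, 0.23049156]), 'orientation': array([-5.21732742e-01, -3.09791040e+00,  2.20743145e-03]), 'wrist_force': array([-1.34671959,  0.43216294,  0.92785648]), 'torque': array([-5.73372605e-03,  9.07652442e-05, -2.21217508e-02]), 'finger_force': 0.0, 'opening': 1.0051496310684342}
```

View pics/scene0.png

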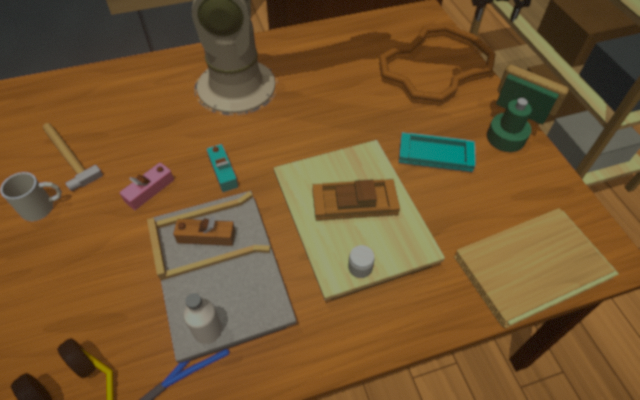

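View pics/side0.png

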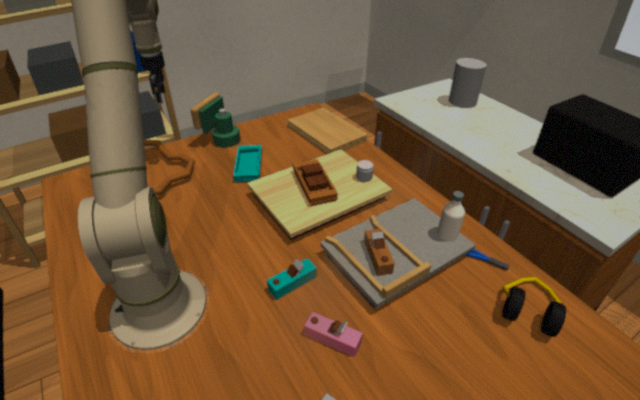

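Scene view: the plane candidates are wooden (205,232) in the lane, turquoise (222,167) and pink (147,186). The tray candidates are wooden (355,198) on the riser and turquoise (437,152). By the description I choose the wooden plane and the wooden tray holding the heel block. The tin is at (361,261) and the glue bottle at (202,318). The side view agrees, with the plane at (378,250) and the tray at (315,180).

```bash
python3 - <<'E'
from h import *
out=[]
for n in ("scene","side"):
    z=np.load(n+"0.npz"); im,d=z["im"],z["d"]; c,f=cam(n); P=cloud(c,f,d); Z=P[...,2]
    hsv=cv2.cvtColor(im,cv2.COLOR_RGB2HSV)
    m=(np.abs(Z-0.05)<0.012)
    grey=m&(hsv[...,1]<75)
    yel=m&(hsv[...,0]>18)&(hsv[...,0]<40)&(hsv[...,1]>=75)
    for nm,mk in(("landing",grey),("riser",m&~grey)):
        nl,lab,st,ce=cv2.connectedComponentsWithStats(cv2.morphologyEx(mk.astype(np.uint8),cv2.MORPH_OPEN,np.ones((3,3))))
        for k in np.argsort(-st[1:,4])[:2]+1:
            p=onplane(c,f,np.argwhere(lab==k)[:,::-1],0.05)[:,:2]
            print(n,nm,st[k,4],ce[k].round(),"z med",np.nanmedian(Z[lab==k]).round(4),cv2.minAreaRect(p.astype(np.float32)*1000))
            hp=cv2.minAreaRect(p.astype(np.float32)*1000); print(cv2.boxPoints(hp).round(0).tolist())
E
```

```text
scene landing 8341 [229. 302.] z med 0.051 ((721.7845458984375, -171.13954162597656), (190.9824676513672, 249.0784149169922), 1.7546278238296509)
[[623.0, -50.0], [630.0, -299.0], [821.0, -293.0], [813.0, -44.0]]
scene landing 2833 [216. 237.] z med 0.051 ((547.77978515625, -168.9199676513672), (137.77041625976562, 234.08644104003906), 1.7808884382247925)
[[475.0, -54.0], [483.0, -288.0], [620.0, -284.0], [613.0, -50.0]]
scene riser 11612 [355. 220.] z med 0.0511 ((583.63818359375, 166.5374755859375), (390.3898010253906, 292.0971374511719), 1.757442593574524)
[[384.0, 307.0], [393.0, 15.0], [783.0, 27.0], [774.0, 319.0]]
scene riser 651 [145. 182.] z med 0.0431 ((341.7751159667969, -300.29473876953125), (47.172203063964844, 129.59268188476562), 32.06429672241211)
[[287.0, -258.0], [356.0, -368.0], [396.0, -343.0], [327.0, -233.0]]
side landing 3214 [423. 234.] z med 0.0511 ((722.6793212890625, -174.92398071289062), (178.06407165527344, 255.3941192626953), 1.0266741514205933)
[[631.0, -49.0], [636.0, -304.0], [814.0, -301.0], [809.0, -46.0]]
side landing 855 [357. 243.] z med 0.0511 ((524.1790771484375, -113.00897216796875), (199.8768310546875, 106.50625610351562), 54.546756744384766)
[[423.0, -164.0], [510.0, -225.0], [626.0, -62.0], [539.0, -1.0]]
side riser 5222 [316. 193.] z med 0.0513 ((578.0513305664062, 161.93258666992188), (392.1580810546875, 304.13671875), 1.744126796722412)
[[377.0, 308.0], [387.0, 4.0], [779.0, 16.0], [769.0, 320.0]]
side riser 890 [333. 330.] z med 0.043 ((328.1739196777344, -307.61297607421875), (45.58326721191406, 130.19618225097656), 31.758991241455078)
[[275.0, -264.0], [343.0, -375.0], [382.0, -351.0], [313.0, -240.0]]
```

```bash
cat >> h.py <<'E'
L0=np.array([.557,-.177]); th=.0306
def toL(p): c,s=np.cos(th),np.sin(th); return (np.asarray(p)[...,:2]-L0)@np.array([[c,-s],[s,c]])
def toW(q): c,s=np.cos(th),np.sin(th); return L0+np.asarray(q)@np.array([[c,s],[-s,c]])
E
python3 - <<'E'
from h import *
im=np.load("scene0.npz")["im"]; save("crop",np.hstack([cv2.resize(im[205:260,155:255],(400,220),interpolation=2),cv2.resize(im[170:225,305:405],(400,220),interpolation=2)]))
for n in ("scene","side"):
    z=np.load(n+"0.npz"); im,d=z["im"],z["d"]; c,f=cam(n); P=cloud(c,f,d); Z=P[...,2]; Q=toL(P)
    X,Y=Q[...,0],Q[...,1]
    for nm,mk in (("plane",(abs(X)<.055)&(abs(Y)<.11)&(Z>.083)&(Z<.102)),("planehi",(abs(X)<.055)&(abs(Y)<.11)&(Z>.106)),
      ("tray",(Y>.2)&(Y<.48)&(abs(X)<.15)&(Z>.077)&(Z<.098)),("heelhi",(Y>.2)&(Y<.48)&(abs(X)<.15)&(Z>.1)&(Z<.115)),
      ("tin",(Y>.2)&(Y<.48)&(X>.05)&(X<.26)&(Z>.1)&(Z<.112)),("glue",(X>.08)&(X<.3)&(abs(Y)<.15)&(Z>.1))):
        p=Q[mk]*1000
        if len(p)<8: print(n,nm,len(p)); continue
        print(n,nm,len(p),"zmed",np.median(Z[mk]).round(4),"med",np.median(p,0).round(1),np.round(cv2.minAreaRect(p.astype(np.float32))[0]),np.round(cv2.minAreaRect(p.astype(np.float32))[1]),round(cv2.minAreaRect(p.astype(np.float32))[2],1))
E
```

```text
scene plane 932 zmed 0.0927 med [ -0.5 -13.7] [ -5. -27.] [ 97. 172.] 4.0
scene planehi 143 zmed 0.1121 med [0.4 5.5] [-1.  6.] [31. 32.] 63.8
scene tray 1711 zmed 0.0854 med [ 29.8 334.8] [ 20. 352.] [200.  95.] 74.6
scene heelhi 442 zmed 0.1086 med [ 30.8 371.7] [ 27. 373.] [45. 64.] 75.5
scene tin 489 zmed 0.1061 med [183.6 301.2] [126. 327.] [ 50. 187.] 64.1
scene glue 1113 zmed 0.1539 med [228.7 -48.9] [221. -50.] [50. 59.] 12.0
side plane 529 zmed 0.0925 med [-17.4 -26.9] [-8. -9.] [132.  45.] 67.6
side planehi 120 zmed 0.1117 med [-1.7  7.7] [-2.  5.] [31. 31.] 67.4
side tray 752 zmed 0.0859 med [  8.2 323.6] [ 19. 351.] [205.  92.] 75.3
side heelhi 189 zmed 0.1087 med [ 23.6 367.7] [ 26. 373.] [49. 61.] 76.8
side tin 136 zmed 0.1065 med [182.3 297.4] [125. 326.] [ 54. 183.] 66.0
side glue 676 zmed 0.1483 med [201.2 -62.3] [206. -58.] [46. 61.] 35.5
```

View pics/crop.png

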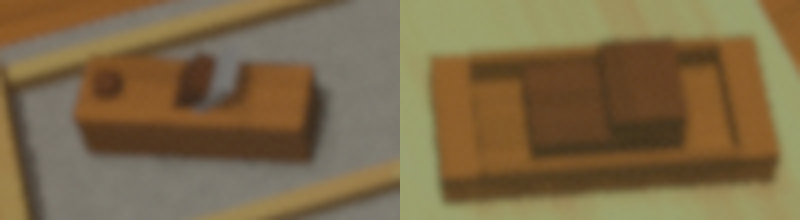

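The crop confirms both choices: the wooden plane with blade and knob lies in the lane, and the wooden tray has the dark heel block centred in its pocket, high step to the right (+y).

```bash
cat >> h.py <<'E'
def tool(a): return np.array([[-np.sin(a),np.cos(a),0],[np.cos(a),np.sin(a),0],[0,0,-1.]]).T
def plan(xyz,a,base=None):
    o=arm.observe() if base is None else base
    Rc=R.from_rotvec(o["orientation"]).as_matrix()
    return (Rc.T@(np.array(xyz)-o["position"])*100).round(2),R.from_matrix(Rc.T@tool(a)).as_rotvec().round(3)
E
python3 - <<'E'
from h import *
print(plan([.50,.27,.26],np.radians(25))); p=toW([-.008,-.009]); print(p,plan([*p,.26],np.radians(-20.6)))
c,_=cam("wrist"); o=arm.observe(); Rc=R.from_rotvec(o["orientation"]).as_matrix()
print("cam in tool",Rc.T@(c["eye"]-o["position"]),(Rc.T@rotm(c)).round(2),c["fov_y"])
E
```

```text
(array([-38.39, -30.57,  -2.9 ]), array([-0.001,  0.001,  0.801]))
[ 0.5492791  -0.18624055] (array([-57.99, -72.07,  -2.84]), array([-1.000e-03,  1.000e-03,  1.597e+00]))
cam in tool [ 0.0745469  -0.00087443 -0.14310938] [[ 0.   -0.96 -0.29]
 [ 1.   -0.    0.  ]
 [-0.   -0.29  0.96]] 64.91660899146623
```

Request:
arm_command --commands '[6.5,-19,-15,-2.9,0,0,0.4,6.5,-19,-15,-2.9,0,0,0.4,6.5,-19,-15,-2.9,0,0,0.4,6.5,-19,-15,-2.9,0,0,0.4,6.5,-38.4,-30.6,-2.9,0,0,0.8,6.5,-38.4,-30.6,-2.9,0,0,0.8,6.5,-38.4,-30.6,-2.9,0,0,0.8,6.5,-58,-72,-2.9,0,0,1.6,6.5,-58,-72,-2.9,0,0,1.6,6.5,-58,-72,-2.9,0,0,1.6,6.5,-58,-72,-2.9,0,0,1.6,6.5,-58,-72,-2.9,0,0,1.6]' --grip_force 60

```text
time_s: 1.3
position: [0.4774, 0.1445, 0.2589]
orientation: [-2.546, -1.841, -0.0]
wrist_force: [1.0, 1.0, -0.2]
opening: 0.76
finger_force: 0.0
```

```bash
python3 - <<'E'
from h import *
p=toW([-.008,-.009]); print(arm.observe()["position"],plan([*p,.26],np.radians(-20.6)))
E
```

```text
[0.47736674 0.14446582 0.25888984] (array([-29.15,  17.2 ,  -0.12]), array([-0.   , -0.   ,  0.041]))
```

Request:
arm_command --commands '[6.5,-29.2,17.2,0,0,0,0.04,6.5,-29.2,17.2,0,0,0,0.04,6.5,-29.2,17.2,0,0,0,0.04,6.5,-29.2,17.2,0,0,0,0.04,6.5,-29.2,17.2,0,0,0,0.04,6.5,-29.2,17.2,0,0,0,0.04,6.5,-29.2,17.2,0,0,0,0.04,6.5,-29.2,17.2,0,0,0,0.04,6.5,-29.2,17.2,0,0,0,0.04]'

```text
time_s: 2.2
position: [0.5507, -0.1852, 0.2584]
orientation: [-2.578, -1.794, 0.001]
wrist_force: [-0.8, 0.6, -0.6]
opening: 0.762
finger_force: 0.0
```

```bash
python3 - <<'E'
from h import *
c,f,im,d=shot("wrist"); save("w1",im); np.savez("w1.npz",im=im,d=d)
P=cloud(c,f,d); Z=P[...,2]; Q=toL(P); X,Y=Q[...,0],Q[...,1]
print(arm.observe()["position"])
for lo,hi in((.085,.1),(.075,.1)):
  mk=((abs(X)<.058)&(abs(Y)<.105)&(Z>lo)&(Z<hi)).astype(np.uint8)
  nl,lab,st,ce=cv2.connectedComponentsWithStats(cv2.morphologyEx(mk,cv2.MORPH_OPEN,np.ones((3,3))))
  k=1+np.argmax(st[1:,4]); p=onplane(c,f,np.argwhere(lab==k)[:,::-1],.092)[:,:2]*1000
  r=cv2.minAreaRect(p.astype(np.float32)); print(st[k],np.nanmedian(Z[lab==k]),r, toL(np.array(r[0])/1000))
mk=((abs(X)<.058)&(abs(Y)<.105)&(Z>.105)&(Z<.13)); print(np.nanmax(Z[mk]),np.nanmedian(P[mk],0))
mk=(abs(Z-.064)<.004)&(abs(X)<.09); 
for s in (-1,1):
  m2=mk&(X*s>.055)&(abs(Y)<.08); print("fence",s,m2.sum(),np.percentile(X[m2],[2,50,98]) if m2.sum() else 0)
m2=(Z>.07)&(Z<.085)&(Y<-.1)&(abs(X)<.05); print("stop", m2.sum(),np.percentile(Y[m2],[2,50,98]) if m2.sum() else 0)
E
```

```text
[ 0.55081109 -0.18381515  0.2583738 ]
[ 298  118   46  126 4373] 0.09225342893179733 ((551.57470703125, -184.22044372558594), (129.00247192382812, 43.625919342041016), 69.16357421875) [-0.00564366 -0.00705108]
[ 298  118   46  126 4373] 0.09225342893179733 ((551.57470703125, -184.22044372558594), (129.00247192382812, 43.625919342041016), 69.16357421875) [-0.00564366 -0.00705108]
0.1201090031625282 [ 0.55633284 -0.17108817  0.1116273 ]
fence -1 1643 [-0.07869849 -0.07233477 -0.06673404]
fence 1 1708 [0.05844718 0.06428126 0.06992841]
stop 1252 [-0.12475168 -0.11414412 -0.10958346]
```

View pics/w1.png

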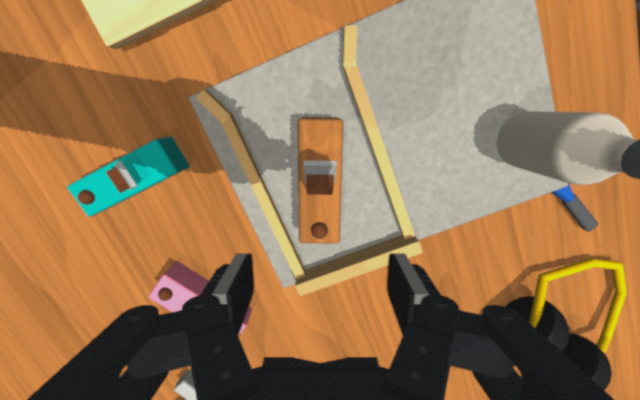

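The wrist view shows the wooden plane at (320,180) centred between the fingers. The bottle is at (570,147), the fences and stop are clear, and the measured size 129×44 mm at z 0.092 is right. The fences show the lane centre is 4 mm lower in x. Descending and gripping.

Request:
arm_command --commands '[6.5,0,0.1,5,0,0,0,6.5,0,0.1,10,0,0,0,6.5,0,0.1,14,0,0,0,6.5,0,0.1,17.5,0,0,0,6.5,0,0.1,19.8,0,0,0,6.5,0,0.1,19.8,0,0,0,3,0,0.1,19.8,0,0,0,3,0,0.1,19.8,0,0,0,3,0,0.1,19.8,0,0,0,3,0,0.1,19.8,0,0,0,3,0,0.1,19.8,0,0,0,3,0,0.1,19.8,0,0,0]' --grip_force 60

```text
time_s: 3.45
position: [0.5528, -0.1844, 0.0622]
orientation: [2.576, 1.797, 0.003]
wrist_force: [-0.5, 2.8, 8.4]
opening: 0.505
finger_force: 63.8
```

```bash
sed -i 's/L0=np.array(\[.557/L0=np.array([.553/' h.py; python3 - <<'E'
from h import *
o=arm.observe(); p=toW([.122,.035]); print(o["position"],o["opening"],p,plan([*p,.16],th),plan([*p,o["position"][2]],th))
E
```

```text
[ 0.55282586 -0.18439287  0.062156  ] 0.5053569711390945 [ 0.67387205 -0.13828377] (array([ 8.52,  9.78, -9.76]), array([ 0.002, -0.001, -0.383])) (array([8.51, 9.77, 0.02]), array([ 0.002, -0.001, -0.383]))
```

Request:
arm_command --commands '[3,0,0,-3,0,0,0,3,0,0,-6,0,0,0,3,2.8,3.2,-6.5,0,0,-0.13,3,5.7,6.5,-6.5,0,0,-0.26,3,8.5,9.8,-6.5,0,0,-0.38,3,8.5,9.8,-6.5,0,0,-0.38,3,8.5,9.8,-6.5,0,0,-0.38,3,8.5,9.8,-4,0,0,-0.38,3,8.5,9.8,-2,0,0,-0.38,3,8.5,9.8,-1,0,0,-0.38,3,8.5,9.8,-0.4,0,0,-0.38,3,8.5,9.8,-0.2,0,0,-0.38]'

```text
time_s: 4.65
position: [0.673, -0.1393, 0.0627]
orientation: [-2.192, -2.25, 0.001]
wrist_force: [-1.1, -0.5, -4.2]
opening: 0.507
finger_force: 63.3
```

```bash
python3 - <<'E'
from h import *
o=arm.observe(); print(o["position"],toL(o["position"]),o["opening"],o["wrist_force"],R.from_rotvec(o["orientation"]).as_matrix().round(3).tolist())
E
```

```text
[ 0.67299441 -0.13930169  0.06267033] [0.12109162 0.03400941] 0.5074643209954458 [-1.09742986 -0.51846171 -4.19546766] [[-0.026, 1.0, -0.001], [1.0, 0.026, -0.0], [-0.0, -0.001, -1.0]]
```

Request:
arm_command --commands '[3,0,0,0.1,0,0,0,3,0,0,0.1,0,0,0,6,0,0,0.1,0,0,0,6,0,0,0.1,0,0,0,6,0,0,0.1,0,0,0,6,0,0,0.1,0,0,0,6,0,0,-2,0,0,0,6,0,0,-6,0,0,0,6,0,0,-10,0,0,0,6,0,0,-14,0,0,0,6,0,0,-16,0,0,0,6,0,0,-16,0,0,0]'

```text
time_s: 5.85
position: [0.6751, -0.1394, 0.2267]
orientation: [2.188, 2.248, 0.006]
wrist_force: [-0.4, 0.9, -0.7]
opening: 0.706
finger_force: 0.0
```

```bash
python3 - <<'E'
from h import *
c,f,im,d=shot("scene"); np.savez("s1.npz",im=im,d=d); P=cloud(c,f,d); Z=P[...,2]; Q=toL(P); X,Y=Q[...,0],Q[...,1]
c2,f2,im2,d2=shot("wrist"); P2=cloud(c2,f2,d2); Z2=P2[...,2]; Q2=toL(P2); X2,Y2=Q2[...,0],Q2[...,1]
mk=(X2>.08)&(X2<.17)&(abs(Y2)<.12)&(Z2>.085)&(Z2<.1); print(mk.sum(),np.median(Z2[mk]),cv2.minAreaRect((Q2[mk]*1000).astype(np.float32)))
mk=(Y>.2)&(Y<.48)&(abs(X)<.1)&(Z>.077)&(Z<.098); r=cv2.minAreaRect((Q[mk]*1000).astype(np.float32)); print("tray",r)
o=arm.observe(); print(o["position"])
a=th+np.radians(r[2]); ctr=np.array(r[0])/1000; ax=np.array([np.cos(np.radians(r[2])),np.sin(np.radians(r[2]))])
w=toW(ctr+.088*ax); print("rear rim L",ctr+.088*ax,"W",w,"yaw",a, plan([*w,.22],a))
E
```

```text
5336 0.09229609317372592 ((122.68933868408203, 33.02263259887695), (129.5032196044922, 44.01967239379883), 89.31163787841797)
tray ((23.946813583374023, 351.9341735839844), (200.4156494140625, 97.97515869140625), 75.40412902832031)
[ 0.6733927  -0.13863482  0.22298348]
rear rim L [0.04612278 0.43709418] W [0.58572819 0.26130069] yaw 1.346650321142822 (array([40.22, -7.68,  0.3 ]), array([ 1.000e-03,  0.000e+00, -1.319e+00]))
```

Request:
arm_command --commands '[6,20,-4,0.3,0,0,-0.7,6,20,-4,0.3,0,0,-0.7,6,20,-4,0.3,0,0,-0.7,6,20,-4,0.3,0,0,-0.7,6,40.2,-7.7,0.3,0,0,-1.32,6,40.2,-7.7,0.3,0,0,-1.32,6,40.2,-7.7,0.3,0,0,-1.32,6,40.2,-7.7,0.3,0,0,-1.32,6,40.2,-7.7,0.3,0,0,-1.32,6,40.2,-7.7,0.3,0,0,-1.32,6,40.2,-7.7,0.3,0,0,-1.32,6,40.2,-7.7,0.3,0,0,-1.32]'

```text
time_s: 7.15
position: [0.5861, 0.2586, 0.2192]
orientation: [-0.359, -3.12, 0.002]
wrist_force: [0.4, 0.4, -0.2]
opening: 0.704
finger_force: 0.0
```

```bash
python3 - <<'E'
from h import *
o=arm.observe(); c,f,im,d=shot("wrist"); save("w2",im); np.savez("w2.npz",im=im,d=d)
P=cloud(c,f,d); Z=P[...,2]; Q=toL(P); X,Y=Q[...,0],Q[...,1]
print(o["position"],o["joints"].round(2))
mk=((Y>.2)&(Y<.48)&(abs(X)<.12)&(Z>.078)&(Z<.087)); p=P[mk][:,:2]
r=cv2.minAreaRect((p*1000).astype(np.float32)); print(mk.sum(),r)
# in tool axes
Rc=R.from_rotvec(o["orientation"]).as_matrix(); T=(P-o["position"])@Rc*1000
for lab,lo,hi in(("rim",.078,.088),("floor",.06,.069),("heel",.088,.115)):
    for xs in (-20,0,20):
        m=(abs(T[...,0]-xs)<6)&(Z>lo)&(Z<hi)&(abs(T[...,1])<110); y=np.sort(T[...,1][m]); 
        if len(y): print(lab,xs,len(y),y[[0,-1]].round(1),[ (y[i].round(1),y[i+1].round(1)) for i in np.where(np.diff(y)>4)[0]])
E
```

```text
[0.58607758 0.25860537 0.21917354] [-0.5   0.51 -0.01  1.81  0.    0.82  0.83]
8415 ((566.7211303710938, 174.8136749267578), (200.85777282714844, 90.58970642089844), 76.98207092285156)
rim -20 335 [-41.   14.6] [(np.float64(-40.2), np.float64(-9.0))]
rim 0 354 [-40.7  14.2] [(np.float64(-40.3), np.float64(-8.8))]
rim 20 376 [-40.7  13.9] [(np.float64(-40.4), np.float64(-8.6))]
floor -20 360 [-40.5 -10.3] []
floor 0 372 [-40.6 -10.2] []
floor 20 400 [-40.7 -10. ] []
heel -20 968 [-109.9  -40.2] [(np.float64(-90.9), np.float64(-85.8))]
heel 0 1047 [-110.   -40.2] [(np.float64(-91.0), np.float64(-85.2))]
heel 20 1111 [-109.9  -40.2] [(np.float64(-90.9), np.float64(-85.4))]
```

View pics/w2.png

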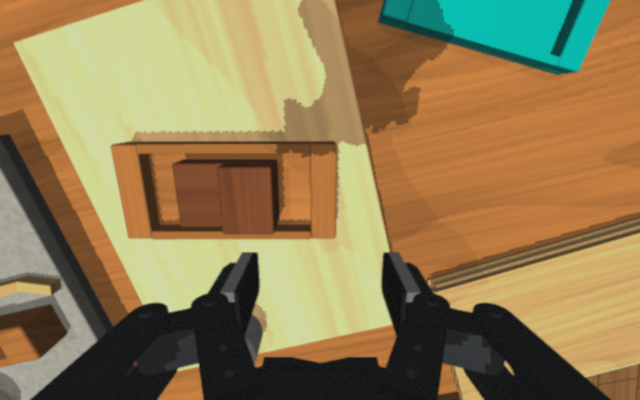

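The wrist view shows the tray's +y end rim at (323,190), with 30 mm of open pocket between it and the heel block (278,197). In tool axes the rim spans −9.5 to +14.4 mm, so I shift +2.2 mm, descend and grip it.

Request:
arm_command --commands '[3.6,0,0.2,4,0,0,0,3.6,0,0.2,8,0,0,0,3.6,0,0.2,11,0,0,0,3.6,0,0.2,11,0,0,0,3.6,0,0.2,11,0,0,0,3.6,0,0.2,11,0,0,0]'

```text
time_s: 7.8
position: [0.5873, 0.2628, 0.1116]
orientation: [0.353, 3.119, 0.002]
wrist_force: [0.3, -0.2, -1.4]
opening: 0.424
finger_force: 0.0
```

```bash
python3 - <<'E'
from h import *
o=arm.observe(); a=np.radians(76.98); w=np.array([.5667,.1748])+.088*np.array([np.cos(a),np.sin(a)]); print(o["position"],o["opening"],plan([*w,.067],a))
E
```

```text
[0.58729165 0.26281237 0.1116487 ] 0.4237784319778635 (array([ 0.03, -0.25,  4.46]), array([0.001, 0.002, 0.002]))
```

```bash
python3 - <<'E'
from h import *
for i in range(3):
    o=arm.observe(); print(o["position"].round(4),o["opening"]); c,f,im,d=shot("wrist")
P=cloud(c,f,d); Z=P[...,2]; o=arm.observe(); Rc=R.from_rotvec(o["orientation"]).as_matrix(); T=(P-o["position"])@Rc*1000
m=(abs(T[...,0])<15)&(abs(Z-.084)<.005)&(T[...,1]>-25)&(T[...,1]<40); print("rim y in tool",np.percentile(T[...,1][m],[1,50,99]) if m.any() else 0, (c["eye"]-o["position"])@Rc)
E
```

```text
[0.5873 0.2628 0.1116] 0.4237784319778635
[0.5873 0.263  0.1118] 0.42432847791009737
[0.5871 0.2631 0.1118] 0.42009224418320773
rim y in tool [-14.24609156  -2.41446164   9.24431492] [ 0.07450589 -0.00090711 -0.14326676]
```

Request:
arm_command --commands '[3.6,0,-0.25,0,0,0,0,3.6,0,-0.25,1,0,0,0,3.6,0,-0.25,2.5,0,0,0,3.6,0,-0.25,3.5,0,0,0,3.6,0,-0.25,4.2,0,0,0,3.6,0,-0.25,4.4,0,0,0,3.6,0,-0.25,4.4,0,0,0,3.6,0,-0.25,4.4,0,0,0]'

```text
time_s: 8.75
position: [0.5857, 0.2606, 0.066]
orientation: [0.351, 3.122, 0.0]
wrist_force: [0.6, 0.0, 0.2]
opening: 0.422
finger_force: 0.0
```

Request:
arm_command --commands '[2,0,0,-0.1,0,0,0,2,0,0,-0.1,0,0,0,2,0,0,-0.1,0,0,0,2,0,0,-0.1,0,0,0,2,0,0,-0.1,0,0,0]' --grip_force 45

```text
time_s: 9.25
position: [0.5857, 0.2606, 0.0672]
orientation: [0.351, 3.121, 0.001]
wrist_force: [-0.9, -0.5, 4.3]
opening: 0.27
finger_force: 46.7
```

```bash
python3 - <<'E'
from h import *
c,f,im,d=shot("scene"); o=arm.observe(); P=cloud(c,f,d); Z=P[...,2]; Q=toL(P); X,Y=Q[...,0],Q[...,1]
mk=(Y>.2)&(Y<.42)&(abs(X)<.1)&(Z>.08)&(Z<.089); print("tray z",np.median(Z[mk]))
print(o["position"],o["wrist_force"],o["opening"],toL(o["position"]))
w=toW([0,.36]); print("align",w,plan([*w,o["position"][2]],th+np.pi/2))
w=toW([0,.08]); print("end",w,plan([*w,o["position"][2]],th+np.pi/2))
E
```

```text
tray z 0.08470485413704348
[0.58568154 0.26066106 0.06723553] [-1.63702408 -0.50281336  5.16591923] 0.267509070559831 [0.04605658 0.43645627]
align [0.54198572 0.18283147] (array([ 2.53, -8.56, -0.  ]), array([ 0.   ,  0.   , -0.254]))
end [ 0.55055238 -0.09703745] (array([-4.510e+00, -3.566e+01, -1.000e-02]), array([ 0.   ,  0.   , -0.254]))
```

Request:
arm_command --commands '[2,0.2,-0.7,0,0,0,-0.02,2,0.5,-1.7,0,0,0,-0.05,2,0.75,-2.6,0,0,0,-0.075,2,1.0,-3.4,0,0,0,-0.1,2,1.25,-4.3,0,0,0,-0.125,2,1.5,-5.2,0,0,0,-0.15,2,1.75,-6.0,0,0,0,-0.175,2,2.0,-6.9,0,0,0,-0.2,2,2.3,-7.8,0,0,0,-0.23,2,2.5,-8.5,0,0,0,-0.254,2,2.5,-8.5,0,0,0,-0.254,2,2.5,-8.5,0,0,0,-0.254]'

```text
time_s: 10.5
position: [0.5419, 0.1817, 0.0672]
orientation: [0.048, -3.141, 0.002]
wrist_force: [-1.1, 1.0, 8.9]
opening: 0.265
finger_force: 47.3
```

```bash
cat > chk.py <<'E'
from h import *
c,f,im,d=shot("scene"); o=arm.observe(); P=cloud(c,f,d); Z=P[...,2]; Q=toL(P); X,Y=Q[...,0],Q[...,1]
y0=toL(o["position"])[1]
mk=(Y>y0-.2)&(Y<y0-.02)&(abs(X)<.058)&(Z>.075)&(Z<.093); r=cv2.minAreaRect((Q[mk]*1000).astype(np.float32)); print("tray part",np.round(r[0]),np.round(r[1]),round(r[2],1))
m=mk&(hsv:=cv2.cvtColor(im,cv2.COLOR_RGB2HSV))[...,0].astype(bool)
A=np.c_[Q[mk],np.ones(mk.sum())]; 
for nm,lo,hi in(("front rim",y0-.19,y0-.165),("rear",y0-.06,y0-.02)):
    m=mk&(Y>lo)&(Y<hi)&(Z<.088); print(nm,m.sum(),np.median(Z[m]).round(4),"x",np.percentile(X[m],[2,98]).round(4),"ymin",np.percentile(Y[m],2).round(4))
m=(Y>y0-.2)&(Y<y0)&(abs(X)<.05)&(Z>.1)&(Z<.115); print("heelhi",m.sum(),np.median(Z[m]).round(4),np.median(Q[m],0).round(4))
print("tcp",o["position"].round(4),toL(o["position"]).round(4),"f",o["wrist_force"].round(1),o["opening"].round(3),"yaw",R.from_rotvec(o["orientation"]).as_matrix()[:,1].round(3),o["joints"].round(2))
E
cat >chk2.py <<'E'
from chk import *
E
python3 - <<'E'
from chk import *
save("s2",im[140:330,140:460])
w=toW([0,.08]); print("end",plan([*w,o["position"][2]],th+np.pi/2))
E
```

```text
tray part [  1. 255.] [168.  94.] 89.8
front rim 334 0.085 x [-0.0416  0.0462] ymin 0.1708
rear 100 0.0829 x [-0.0023  0.0466] ymin 0.3004
heelhi 456 0.1089 [0.0063 0.2929]Traceback (most recent call last):
  File "<stdin>", line 1, in <module>
  File "chk.py", line 10, in <module>
    print("tcp",o["position"].round(4),toL(o["position"]).round(4),"f",o["wrist_force"].round(1),o["opening"].round(3),"yaw",R.from_rotvec(o["orientation"]).as_matrix()[:,1].round(3),o["joints"].round(2))
                                                                                                 ^^^^^^^^^^^^^^^^^^
AttributeError: 'float' object has no attribute 'round'
```

```bash
sed -i 's/o\["opening"\].round(3)/round(float(o["opening"]),3)/' chk.py; python3 - <<'E'
from chk import *
save("s2",im[140:330,140:460])
w=toW([0,.08]); print("end",plan([*w,o["position"][2]],th+np.pi/2))
E
```

```text
tray part [  1. 255.] [168.  95.] 90.0
front rim 333 0.0847 x [-0.0421  0.046 ] ymin 0.1709
rear 119 0.0831 x [0.0045 0.0466] ymin 0.2998
heelhi 456 0.1087 [0.0071 0.2926]
tcp [0.5419 0.1817 0.0672] [-1.000e-04  3.588e-01] f [-0.8  0.1  8.7] 0.268 yaw [-0.031  1.    -0.001] [-0.37  0.65 -0.08  2.07  0.13  0.42  1.05]
end (array([-1.000e-02, -2.788e+01,  3.000e-02]), array([-0.001, -0.   ,  0.   ]))
```

Request:
arm_command --commands '[2,0,-0.6,-0.05,0,0,0,2,0,-1.6,-0.05,0,0,0,2,0,-2.8,-0.05,0,0,0,2,0,-4.0,-0.05,0,0,0,2,0,-5.2,-0.05,0,0,0,2,0,-6.4,-0.05,0,0,0,2,0,-7.6,-0.05,0,0,0,2,0,-8.8,-0.05,0,0,0,2,0,-10,-0.05,0,0,0,2,0,-11.2,-0.05,0,0,0,2,0,-12,-0.05,0,0,0,2,0,-12,-0.05,0,0,0]'

```text
time_s: 11.8
position: [0.5457, 0.0607, 0.0672]
orientation: [0.043, -3.14, 0.002]
wrist_force: [1.1, -3.4, -0.8]
opening: 0.269
finger_force: 46.1
```

```bash
python3 - <<'E'
from chk import *
save("s3",cv2.resize(im[140:330,130:450],None,fx=2,fy=2))
w=toW([-.001,.08]); print("end",plan([*w,o["position"][2]],th+np.pi/2))
E
```

```text
tray part [  0. 134.] [168.  95.] 89.8
front rim 350 0.0848 x [-0.0422  0.0453] ymin 0.0504
rear 128 0.0838 x [-0.0425  0.0464] ymin 0.1791
heelhi 451 0.1089 [0.0076 0.1714]
tcp [0.5457 0.0613 0.0672] [-0.      0.2384] f [ 0.7 -3.2 -0.3] 0.269 yaw [-0.028  1.    -0.001] [-0.14  0.63 -0.11  2.12  0.17  0.39  1.21]
end (array([  0.06, -15.84,   0.02]), array([-0.001, -0.001, -0.002]))
```

View pics/s3.png

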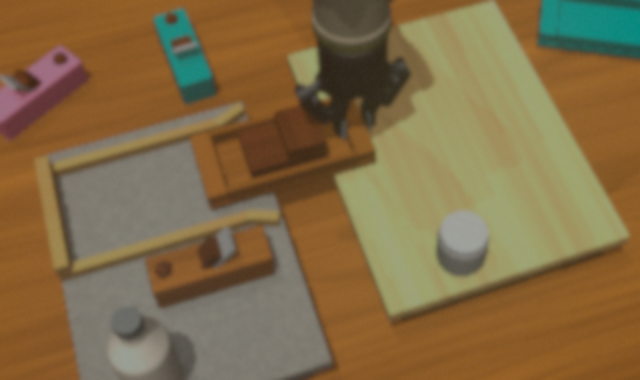

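The picture shows the tray level across the gap, its front end at (205,170) in the lane mouth and centred. The heel block is in place, and the plane is on the shelf at (212,262).

Request:
arm_command --commands '[2,0,-0.6,-0.03,0,0,0,2,0,-1.8,-0.03,0,0,0,2,0,-3.2,-0.03,0,0,0,2,0,-4.7,-0.03,0,0,0,2,0,-6.2,-0.03,0,0,0,2,0,-7.7,-0.03,0,0,0,2,0,-9.2,-0.03,0,0,0,2,0,-10.7,-0.03,0,0,0,2,0,-12.2,-0.03,0,0,0,2,0,-13.6,-0.03,0,0,0,2,0,-14.6,-0.03,0,0,0,2,0,-14.9,-0.03,0,0,0]'

```text
time_s: 13.05
position: [0.5501, -0.0877, 0.0675]
orientation: [0.044, -3.141, 0.001]
wrist_force: [0.2, 0.7, -4.2]
opening: 0.269
finger_force: 45.6
```

```bash
python3 chk.py
```

```text
tray part [ -1. -20.] [114. 180.] 0.1
front rim 359 0.0848 x [-0.043   0.0453] ymin -0.098
rear 137 0.0837 x [-0.0412  0.0467] ymin 0.0304
heelhi 444 0.1089 [0.0095 0.0222]
tcp [ 0.5502 -0.0874  0.0675] [-0.0001  0.0897] f [-0.5 -0.2 -4.4] 0.265 yaw [-0.028  1.    -0.   ] [ 0.16  0.64 -0.15  2.11  0.22  0.41  1.43]
```

Request:
arm_command --commands '[2,0,-0.3,0.03,0,0,0,2,0,-0.6,0.04,0,0,0,2,0,-0.8,0.05,0,0,0,2,0,-0.95,0.05,0,0,0,2,0,-1.05,0.05,0,0,0,2,0,-1.05,0.05,0,0,0]'

```text
time_s: 13.7
position: [0.551, -0.0962, 0.0673]
orientation: [-0.048, 3.141, -0.0]
wrist_force: [0.5, 1.8, -1.6]
opening: 0.272
finger_force: 46.0
```

```bash
python3 chk.py
```

```text
tray part [ -0. -29.] [115. 180.] 0.1
front rim 364 0.0849 x [-0.0418  0.0463] ymin -0.1063
rear 138 0.0834 x [-0.0421  0.0473] ymin 0.0217
heelhi 445 0.1089 [0.0108 0.0131]
tcp [ 0.551  -0.0962  0.0673] [0.0004 0.0808] f [ 0.5  1.8 -0.8] 0.275 yaw [-0.03  1.   -0.  ] [ 0.17  0.64 -0.15  2.1   0.23  0.41  1.45]
```

Request:
arm_command --commands '[2,0,-0.1,0.03,0,0,0,2,0,-0.2,0.03,0,0,0,2,0,-0.3,0.03,0,0,0,2,0,-0.35,0.03,0,0,0,2,0,-0.35,0.03,0,0,0]'

```text
time_s: 14.25
position: [0.5512, -0.0988, 0.0672]
orientation: [-0.049, 3.14, 0.001]
wrist_force: [-1.0, 6.2, 4.9]
opening: 0.272
finger_force: 46.8
```

Contact is felt at the stop (about 6 N). Releasing and retreating upward.

Request:
arm_command --commands '[3.4,0,0,0,0,0,0,3.4,0,0,0,0,0,0,3.4,0,0,0,0,0,0,3.4,0,0,0,0,0,0,3.4,0,0,-1,0,0,0,3.4,0,0,-2.5,0,0,0,3.4,0,0,-5,0,0,0,3.4,0,0,-9,0,0,0,3.4,0,0,-13,0,0,0,3.4,0,0,-17,0,0,0,3.4,0,0,-18,0,0,0,3.4,0,0,-18,0,0,0]'

```text
time_s: 15.45
position: [0.5516, -0.1, 0.2492]
orientation: [-0.047, 3.137, -0.001]
wrist_force: [-0.3, 0.0, -2.0]
opening: 0.395
finger_force: 0.0
```

```bash
python3 - <<'E'
from h import *
for n in("scene","side"):
  c,f,im,d=shot(n); P=cloud(c,f,d); Z=P[...,2]; Q=toL(P); X,Y=Q[...,0],Q[...,1]
  for nm,m in(("tray",(abs(X)<.055)&(Y>-.105)&(Y<.13)&(Z>.08)&(Z<.088)),("heelhi",(abs(X)<.055)&(abs(Y)<.1)&(Z>.1)&(Z<.115)),("plane",(X>.085)&(X<.165)&(abs(Y)<.11)&(Z>.085)&(Z<.1))):
    r=cv2.minAreaRect((Q[m]*1000).astype(np.float32)); print(n,nm,m.sum(),np.median(Z[m]).round(4),np.round(r[0],1),np.round(r[1],1),round(r[2],1))
  if n=="scene": save("s4",cv2.resize(im[140:380,100:420],None,fx=2,fy=2))
print(arm.observe()["position"])
E
```

```text
scene tray 1207 0.0847 [ 1.7 -7.1] [ 95.7 195.5] 0.1
scene heelhi 496 0.1088 [ 2.7 12.9] [44.8 63. ] 89.8
scene plane 969 0.0928 [122.5  33.5] [129.7  47. ] 88.7
side tray 807 0.0844 [ 1.  -7.1] [195.7  93.4] 89.9
side heelhi 326 0.1088 [ 1.5 12.3] [47.5 63.2] 89.0
side plane 445 0.0929 [121.5  32. ] [131.7  45.8] 89.9
[ 0.55023077 -0.09983732  0.24634016]
```

View pics/s4.png

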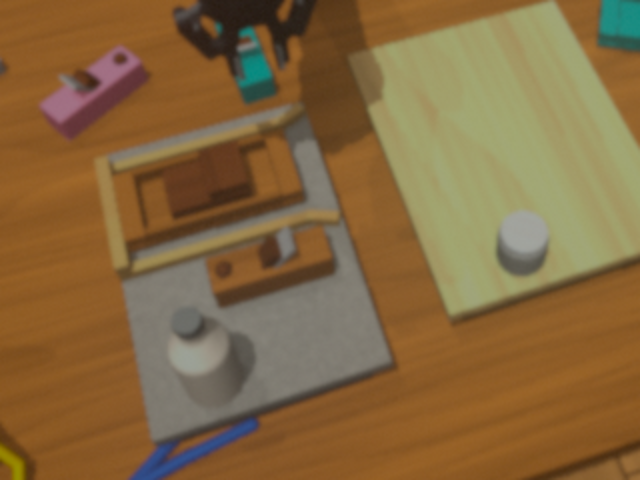

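The tray lies in the lane against the stop (120,210), with the heel block flat at (207,180). The plane is flat on the shelf at (270,265), and the bottle and tin have not moved.

```bash
python3 -c "
from bench import arm
print(arm.finish_job())"
```

```text
the job is handed in; nothing more can be done
None
```

The job is handed in but returned no verdict; the last images show the plane flat on the side shelf, the tray level in the lane against the stop with the heel block in it, and the bottle and tin where they stood.

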